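# Bring the second clamp to its tapped hole

### The arm

A 7-joint arm with a two-finger parallel gripper is mounted at the origin on a cart in front of the work surface, level with it; the furniture and walls round the work are solid. World frame = base frame: x ahead of the robot, y to its left, z up, the work surface at z = 0. Lengths are in m, angles in rad, forces in N, time in s.
With the tool pointing down it reaches from about 0.35 to 0.9 m from the base axis. Payload 8.1 kg.
Tool frame: the origin (TCP) lies where the fingers leave the gripper's body, on its centre line; the fingertips stand 66 mm ahead of it and the grasp point (between the pads) lies 47 mm ahead of it; z points along the fingers, y is the line along which they close (so a half turn about z gives the same grasp; the last joint's range is limited). The gripper opens to 92 mm and grips with 3 to 60 N. Pads are 19 mm wide; open, the fingers measure 130 mm over their backs; the gripper's body (75 mm by 190 mm) begins 47 mm behind the grasp point.
Start: joints at [1.241, 0.434, 0.025, 1.573, -0.012, 1.134, -0.075], TCP at [0.141, -0.609, 0.292] pointing down, gripper open.
Joint ranges: [-2.62, 2.62], [-0.44, 2.09], [-1.27, 1.32], [0.08, 2.57], [-1.32, 4.46], [0.12, 2], [-2.74, 2.74]. Speed limits (rad/s): [2.22, 2.22, 3.01, 3.01, 3.14, 3.14, 3.14].

### API

Orientations are given as a rotation vector (axis times angle).
In Python, from cell import arm gives the robot as it stands.
- The arm moves only by the tool send_rows, never from a script. Its argument "motion" is text: rows parted by semicolons, each of 7 numbers parted by spaces: the closure, from 0 (fully open) to 1 (shut), then the shift along the world's x, y, z in m, then the turn, a rotation vector about the world's x, y, z in degrees. A call has 1 to 5 rows; each row shifts and turns the commanded pose from where the row before left it; what a row does not reach is not made up. A row lasts 1/8 s, in which the tool goes at most 62.5 mm and 10.7 degrees, less where a joint would pass 70% of its speed; a pose out of reach is approached as far as the arm can. A call is refused whole if a number of a shift passes 0.0625 or a number of a turn 10.7, either way. A call with a gripper value outside its range is refused whole. The fingers move at their own pace and stop on an object; "force" is the grip in N (left out, the last holds). Time passes only in rows, so rows that do not move let the fingers close. It gives the time, the measured TCP pose, the force, the opening and the grip force at its end, in the units of the state.
- arm.observe(): the state, without advancing time (a new reading comes with each control period).
- arm.get_image(name): name is "scene" or "top" or "wrist"; returns (picture, depth): 480x640x3 uint8, blue, green, red; 480x640 float32, m along the optical axis (not along the pixel's ray), 0 where there is no reading.
- arm.camera_model(name): a dict with "fx", "fy", "cx", "cy" (pixels), "D" ([k1, k2, p1, p2, k3] as OpenCV has them; the pictures are not rectified), "view" (4x4, takes a point from world to camera coordinates). Camera axes: x right, y down, z forward; pixel columns grow to the right and rows downward; lengths in m; the calibration is good to about 2 mm. A picture is of the moment at which its call begins: read the wrist's pose just before it. camera_model takes no time and is no camera call; for the wrist camera it gives the pose at the moment of the call.
- arm.sign_off(): hands the job in; it is judged then, once.
The state is a dict: "clock": time; "joints": joint angles; "dq": joint speeds; "joint_efforts": joint torques, N m; "position": TCP position; "ee_rot": TCP orientation; "force": force on the tool from outside, world axes, zero at the start; "ft_torque": the same for the moment, N m; "width": opening from 0.0 (shut) to 1.0 (fully open); "gripper_force": force on a finger pad.
Only numpy, scipy, OpenCV 4.12 (cv2) and the standard library are available. Lean on these libraries where they do the work, as an engineer would, in place of code of your own. Each camera call takes 0.05 s, during which the arm holds its last target. There are 200 camera calls.

### The job

Fit up the second clamp of the fixture: take the thick threaded stud with the hexagonal flange nut out of the grey stand, put it down through the hole of the clamp strap that lies across the two steel blocks until its flange sits flat on the strap, and let it go. Then grip the strap by its sides, lift it with the stud hanging in it, carry it over everything in between, and stop with the stud's lower end centred about 1 cm above the free tapped hole in the fixture plate, the strap level and parallel to the clamp already fitted, its bevelled toe over the workpiece. Finish while holding it still there, touching neither plate nor workpiece, so that a colleague can start the thread by hand; leave everything else where it is.

Things in the scene. Friction and masses are not known exactly. Their poses are not given: they have to be found in the camera images.
- clamp_stud: thick threaded stud, 12 mm diameter, 74 mm long, with a dark flanged hexagon nut fixed near its top; hangs point down in the stand. Origin on its axis in the flange's underside, z up. Flange 25 mm wide, z 0-4 mm; hexagon 19 mm across flats, z 4-18 (grips like a 20 mm round at any yaw); bare end to z 23; shank 51 mm below, point bevelled. 0.12 kg. Grip with fingertips just above z 0.
- stud_end (a point): centre of the lower end of the thick stud, 51 mm below the flange's underside
- clamp_strap: steel bar 140 x 36 x 14 mm lying level across two blocks, underside 51 mm above the table. Origin on the axis of its 14 mm hole, in the underside; x along the bar to the bevelled toe (34 mm from the hole; heel 106 mm the other way), z up. Support screw at x = -92 mm, 22 mm below the underside to 8 mm above the top. 0.46 kg. A seated stud reaches 37 mm below the underside.
- strap_toe (a point): end of the strap's toe, in the underside, 34 mm from the hole axis
- strap_grip (a point): good place to grip the strap across its 36 mm width: its balance point with the stud in, 31 mm from the hole towards the heel, at half thickness (7 mm above the underside); between the two blocks
- block_toe: loose steel setup block with holes, 25 mm along the strap, 76 mm across it, 51 mm tall, under the strap's toe end; its centre is 28 mm from the hole towards the toe. Origin in the centre of its underside.
- block_heel: the same under the heel end; its centre is 66 mm from the hole towards the heel, so that 69 mm are open between the blocks
- stud_stand: grey sheet-steel stand, 160 x 46 x 66 mm, fixed to the table; three 13.5 mm holes through its top, 50 mm apart along x. Origin in the centre of its underside. Holds the thick stud, the thin stud and the knurled screw, in any order; their flanges rest at 66 mm above the table.
- thin_stud: the stand's thinner stud, 8 mm diameter, 69 mm long, with a flange of 19 mm and a hexagon of 13 mm; not for this job. Origin in the flange's underside.
- thumb_screw: the stand's screw with a round knurled head 27 mm across and 16 mm tall; not for this job. Origin under the head.
- fixture_plate: aluminium plate 212 x 196 x 20 mm fixed to the table; origin in the centre of its underside, x towards the stop bar along its back edge, y to the left. At x = 6, y = 50 mm the first clamp is already fitted, strap along x, toe to +x, its stud's top about 80 mm above the table. The second hole is free.
- free_hole (a point): centre of the mouth of the free tapped hole, 13 mm wide, in the plate's top face, 20 mm above the table, at x = 6, y = -50 mm of the plate. The finished clamp lies along the plate's x with its toe to +x, over the workpiece.
- workpiece: pine bar with a rebate, 150 long (along the plate's y), 70 wide, 28 mm tall, lying loose on the fixture plate against the stop bar; its rebate, 22 mm tall, faces the holes, edge 16 mm from them. Origin in the centre of its underside.
- collet_1: grey spring collet, 32 mm wide, 42 mm tall, standing between the strap and the fixture; origin in the centre of its underside
- collet_2: another such collet, 32 x 42 mm, also between strap and fixture
- collet_nut: clamping nut, 50 mm wide, 24 mm tall, also between strap and fixture
- tape_measure: yellow tape measure, 36 x 76 x 66 mm, standing to the right of the fixture; origin in the centre of its underside

How it is judged:
On the way, in this order (a step that is already met when the one before it is completed fails the run):
1. the thick stud is through the strap's hole with its flange flat on the strap, and let go (x of clamp_stud in the frame of clamp_strap between -0.0025 and 0.0025 m and y of clamp_stud in the frame of clamp_strap between -0.0025 and 0.0025 m and z of clamp_stud in the frame of clamp_strap between 0.0125 and 0.016 m and angle between the z axis of clamp_stud and the z axis of clamp_strap, either way round below 0.08 rad and contact force between the fingers and clamp_stud below 0.05 N), for 0.2 s.
2. the strap is lifted clear of the blocks with the stud in it (x of clamp_stud in the frame of clamp_strap between -0.0025 and 0.0025 m and y of clamp_stud in the frame of clamp_strap between -0.0025 and 0.0025 m and z of clamp_stud in the frame of clamp_strap between 0.0125 and 0.016 m and angle between the z axis of clamp_stud and the z axis of clamp_strap, either way round below 0.08 rad and height (world z) of clamp_strap above 0.075 m and contact force between clamp_strap and block_toe below 0.05 N and contact force between clamp_strap and block_heel below 0.05 N), for 0.1 s.
At the end, for the whole second after the job is handed in: Held by the fingers and still: stud seated in the strap (2.5 mm); its end within 5 mm sideways of the free hole and 4 to 20 mm above it; strap level within 0.10 rad, parallel to the plate's x within 0.14 rad, toe over the workpiece; strap and stud touch neither plate nor workpiece (x of clamp_stud in the frame of clamp_strap between -0.0025 and 0.0025 m and y of clamp_stud in the frame of clamp_strap between -0.0025 and 0.0025 m and z of clamp_stud in the frame of clamp_strap between 0.0125 and 0.016 m and angle between the z axis of clamp_stud and the z axis of clamp_strap, either way round below 0.08 rad and horizontal distance between stud_end and free_hole below 0.005 m and z of stud_end in the frame of free_hole between 0.004 and 0.02 m and angle between the x axis of clamp_strap and the x axis of fixture_plate, either way round below 0.14 rad and x of strap_toe in the frame of fixture_plate above 0.025 m and angle between clamp_strap's own z axis and vertical below 0.1 rad and contact force between the fingers and clamp_strap above 2 N and contact force between each of clamp_strap, clamp_stud and fixture_plate below 0.05 N and contact force between each of clamp_strap, clamp_stud and workpiece below 0.05 N and linear speed of clamp_strap below 0.01 m/s and linear speed of clamp_stud below 0.015 m/s); the arm keeps its last pose, push and grip.
It fails at once if a bystander is displaced by more than 20 mm, a block by more than 30 mm or the workpiece by more than 6 mm (distance of any of thin_stud, thumb_screw, collet_1, collet_2, collet_nut, tape_measure from where it was at the start of the episode above 0.02 m or distance of workpiece from where it was at the start of the episode above 0.006 m or distance of any of block_toe, block_heel from where it was at the start of the episode above 0.03 m).
It fails at once if the strap or stud strikes the fixture or workpiece hard (over 10 N) (contact force between any of clamp_strap, clamp_stud and fixture_plate above 10 N or contact force between any of clamp_strap, clamp_stud and workpiece above 10 N).
It also fails if it takes over 48 s, if anything falls off the work surface, if the arm or the gripper's body presses on something with over 40 N, if the wrist force passes 120 N, or if a joint passes its speed limit or range.

## Working session

There is one attempt and no reset: what is moved stays moved. The work goes in short steps, Python scripts to look and compute and a tool call to move; the robot and the scene stay as the last step left them, time stands still between calls to the robot, and variables do not carry over. Pictures are saved under pics/ and viewed, at most 10 in all, crops included, and the job is handed in when it is done.

Besides the shell and the picture viewer there is one more tool, called as a command line: name --argument value ..., lists and objects as JSON in quotes. send_rows: Moves the arm, as the interface text tells. Its arguments: {"type":"object","properties":{"motion":{"type":"string"},"force":{"type":"number"}},"required":["motion"]}

```bash
ls; mkdir -p pics; cat > h.py <<'E'
import numpy as np, cv2
from cell import arm
def cam(n):
    m=arm.camera_model(n); K=np.array([[m['fx'],0,m['cx']],[0,m['fy'],m['cy']],[0,0,1.]]); return K,np.array(m['D'],float),np.array(m['view'],float)
def ray(c,px):
    K,D,V=c; p=cv2.undistortPoints(np.array(px,float).reshape(-1,1,2),K,D).reshape(-1,2)
    R=V[:3,:3];o=-R.T@V[:3,3]; d=np.c_[p,np.ones(len(p))]@R; return o,d
def plane(c,px,z):
    o,d=ray(c,px); return o+d*((z-o[2])/d[:,2])[:,None]
def proj(c,P):
    K,D,V=c; return cv2.projectPoints(np.array(P,float).reshape(-1,1,3),cv2.Rodrigues(V[:3,:3])[0],V[:3,3],K,D)[0].reshape(-1,2)
def cloud(c,dep):
    v,u=np.mgrid[:480,:640]; o,d=ray(c,np.c_[u.ravel(),v.ravel()])
    return (o+d*dep.ravel()[:,None]).reshape(480,640,3)
E
python3 - <<'E'
from h import *
for n in ('top','scene'):
    c=cam(n); im,d=arm.get_image(n); cv2.imwrite(f'pics/{n}0.png',im); np.savez(f'{n}0.npz',im=im,d=d,K=c[0],D=c[1],V=c[2]); print(n,c[0][0,0],c[1],c[2].round(3).tolist(),(d>0).mean())
print(arm.observe())
E
```

```text
pics
top 576.6587376791348 [-0.13615233  0.          0.          0.          0.        ] [[0.025, -1.0, 0.012, -0.107], [-0.995, -0.026, -0.094, 0.489], [0.094, -0.01, -0.996, 1.424], [0.0, 0.0, 0.0, 1.0]] 0.99607421875
scene 433.4709820360209 [-0.05310061  0.          0.          0.          0.        ] [[-0.921, 0.39, 0.013, 0.473], [0.147, 0.377, -0.915, 0.054], [-0.361, -0.84, -0.404, 1.108], [0.0, 0.0, 0.0, 1.0]] 0.83302734375
{'clock': 0.1, 'joints': array([ 1.24142573,  0.4351416 ,  0.02493474,  1.57399154, -0.01160151,
        1.1340327 , -0.07508263]), 'dq': array([-0.00216902, -0.00026679,  0.00129847,  0.00114321, -0.00121879,
       -0.00089502,  0.00093937]), 'joint_efforts': array([ 2.10524202e-03, -6.69125605e+01,  9.87332426e-01, -3.15148401e+01,
       -6.05575950e-02,  3.74622701e-02,  4.94030724e-05]), 'position': array([ 0.14041402, -0.60864116,  0.29153585]), 'ee_rot': array([-3.12002951e+00, -3.55262019e-01,  4.27436483e-04]), 'force': array([ 0.07762391, -0.87084604,  0.80317099]), 'ft_torque': array([-0.07427492, -0.00710001,  0.01521694]), 'gripper_force': 0.0, 'width': 1.003969525993762}
```

View pics/top0.png

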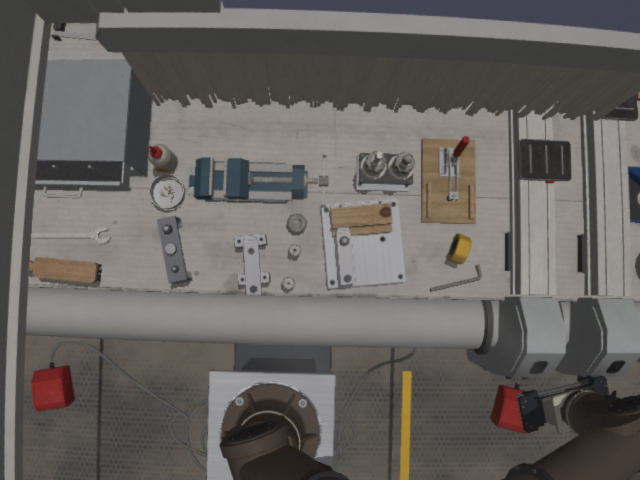

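View pics/scene0.png

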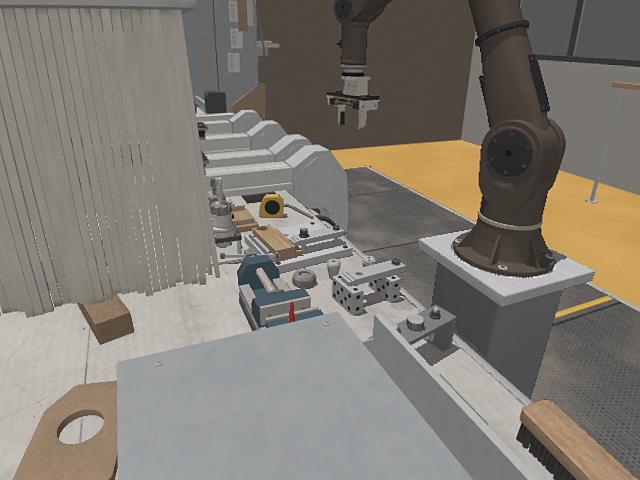

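The top view shows the stand with three heads near (172,250), the strap on its blocks at (252,265), the plate at (363,245) with the fitted clamp at (344,255), collets at (294,250) and (288,284), the nut at (297,224) and the tape at (460,248). A large pipe crosses rows 290–345. The scene view shows the same from the left, with the stand at (425,320) and strap at (368,275).

```bash
python3 - <<'E'
from h import *
z=np.load('top0.npz'); c=(z['K'],z['D'],z['V']); P=cloud(c,z['d'])
for n,(u,v) in dict(pipe=(300,318),pipeL=(60,318),pipetop=(200,292),tbl=(220,270),stand=(168,236),h1=(167,222),h2=(170,248),h3=(177,269),strap=(251,262),strap2=(251,288),bl1=(262,278),bl2=(263,240),col=(294,250),col2=(288,284),nut=(297,224),tape=(460,248),plate=(380,265),beam=(350,40),vise=(235,180),wall=(330,100)).items(): print(n,P[v,u].round(3))
a=z['im'][195:300,140:300]; b=z['im'][195:300,300:480]
cv2.imwrite('pics/c1.png',cv2.resize(np.vstack([a,]),None,fx=5,fy=5,interpolation=cv2.INTER_CUBIC))
E
```

```text
pipe [ 0.287 -0.068 -0.079]
pipeL [ 0.264  0.59  -0.087]
pipetop [ 0.349  0.188 -0.005]
tbl [0.406 0.138 0.001]
stand [0.483 0.26  0.068]
h1 [0.518 0.264 0.066]
h2 [0.453 0.25  0.082]
h3 [0.403 0.232 0.076]
strap [0.425 0.053 0.07 ]
strap2 [0.362 0.051 0.07 ]
bl1 [0.388 0.027 0.05 ]
bl2 [0.481 0.027 0.051]
col [ 0.462 -0.049  0.005]
col2 [ 0.375 -0.036  0.002]
nut [ 0.527 -0.055  0.018]
tape [ 0.472 -0.457  0.07 ]
plate [ 0.428 -0.266  0.02 ]
beam [ 0.76  -0.141  0.587]
vise [0.624 0.099 0.079]
wall [ 0.776 -0.123  0.245]
```

View pics/c1.png

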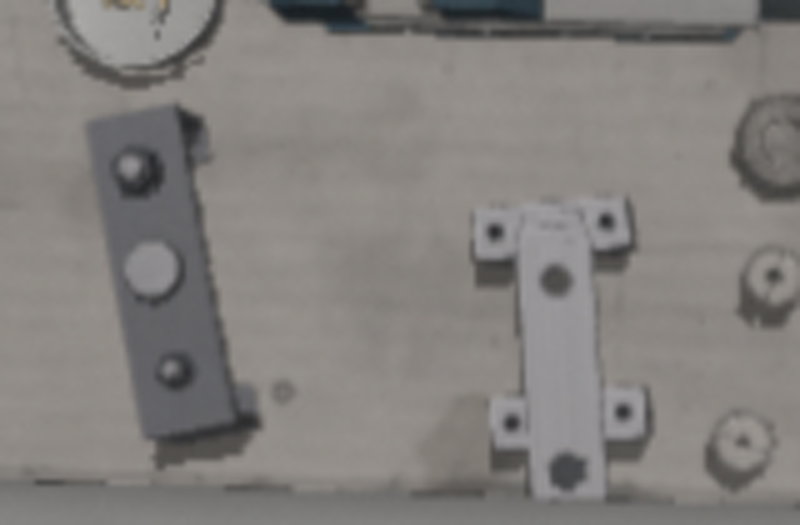

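Crop: the wide hexagon at crop (135,170) is the thick stud, the knurled screw is at (152,268), and the thin stud is at (174,369). The strap hole is at (556,280), the screw at (568,470), and the toe points to +x. Next I'll get coarse positions and the wrist camera offset.

```bash
cat >> h.py <<'E'
from scipy.spatial.transform import Rotation as Ro
def st():
    s=arm.observe(); return s,np.array(s['position']),Ro.from_rotvec(s['ee_rot']).as_matrix()
E
python3 - <<'E'
from h import *
z=np.load('top0.npz'); c=(z['K'],z['D'],z['V'])
f=lambda a,b:(140+(a+.5)/5-.5,195+(b+.5)/5-.5)
print('thick',plane(c,f(133,168),.085),'thin',plane(c,f(174,369),.08),'hole',plane(c,f(556,280),.065),'screw',plane(c,f(568,470),.073))
s,p,R=st(); V=cam('wrist')[2]; print(p,R.round(3).tolist()); o=-V[:3,:3].T@V[:3,3]; print('cam in tool',R.T@(o-p),(V[:3,:3]@R).round(3).tolist(),cam('wrist')[0])
E
```

```text
thick [[0.50033573 0.26092999 0.085     ]] thin [[0.4038651  0.23740668 0.08      ]] hole [[0.45301365 0.05529794 0.065     ]] screw [[0.36092    0.04563974 0.073     ]]
[ 0.14041402 -0.60864116  0.29153585] [[0.974, 0.225, -0.0], [0.225, -0.974, 0.001], [-0.0, -0.001, -1.0]]
cam in tool [ 0.08375461 -0.00041778 -0.09277821] [[0.0, 1.0, 0.001], [-0.951, 0.0, -0.308], [-0.308, -0.001, 0.951]] [[384.15202084   0.         321.79535629]
 [  0.         384.15202084 241.42106361]
 [  0.           0.           1.        ]]
```

send_rows --motion "0 0.04 0.05 0 0 0 0;0 0.04 0.05 0 0 0 0;0 0.04 0.05 0 0 0 0;0 0.04 0.05 0 0 0 0;0 0.03 0.055 0 0 0 0"

```text
clock: 0.72
position: [0.3279, -0.3571, 0.2921]
ee_rot: [3.121, 0.356, 0.0]
force: [0.7, 0.3, -0.3]
width: 1.0
gripper_force: 0.0
```

send_rows --motion "0 0.05 0.03 0 0 0 0;0 0.05 0.03 0 0 0 0;0 0.03 0.02 0 0 0 0;0 0 0 0 0 0 0;0 0 0 0 0 0 0"

```text
clock: 1.35
position: [0.4559, -0.2794, 0.2918]
ee_rot: [-3.121, -0.355, 0.002]
force: [-0.1, 0.0, 0.9]
width: 0.998
gripper_force: 0.0
```

```bash
cat >> h.py <<'E'
def snap(tag,save=True):
    s,p,R=st(); c=cam('wrist'); im,d=arm.get_image('wrist'); np.savez(tag+'.npz',im=im,d=d,K=c[0],D=c[1],V=c[2],p=p,R=R)
    if save: cv2.imwrite(f'pics/{tag}.png',im)
    print(tag,p.round(4),np.degrees(np.arctan2(R[1,0],R[0,0])).round(2),s['clock']); return im,d,c
E
python3 -c "
from h import *
snap('plate1')"
```

```text
plate1 [ 0.4559 -0.2794  0.2918] 12.97 1.35
```

View pics/plate1.png

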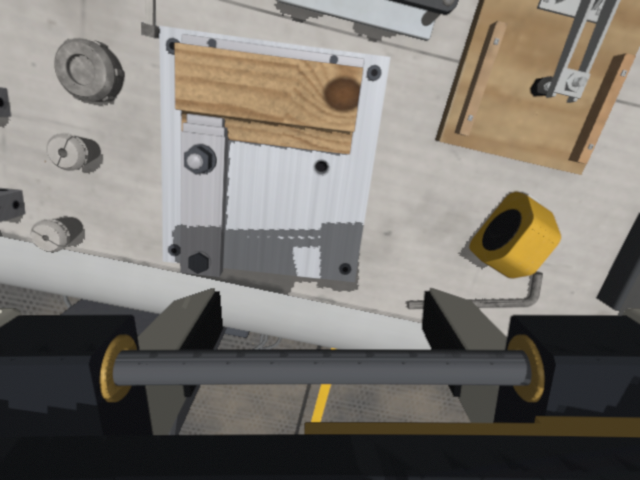

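The free hole is at pixel (321,167). The corner screws are at (172,46), (374,73), (345,269) and (174,250), and the fitted clamp's stud is at (199,159).

```bash
cat >> h.py <<'E'
def blob(im,uv,r,thr,dark=True):
    g=cv2.cvtColor(im,cv2.COLOR_BGR2GRAY); u,v=map(int,uv); w=g[v-r:v+r+1,u-r:u+r+1]
    m=((w<thr) if dark else (w>thr)).astype(np.uint8); n,l,s,ce=cv2.connectedComponentsWithStats(m)
    k=1+np.argmin(np.hypot(*(ce[1:]-r).T)-s[1:,4]*.02); return ce[k]+[u-r,v-r],s[k]
E
python3 - <<'E'
from h import *
z=np.load('plate1.npz'); c=(z['K'],z['D'],z['V']); im=z['im']
pts=[]
for q in [(321,167),(172,46),(374,73),(345,269),(174,250)]:
    b,s=blob(im,q,12,75 if q[1]<240 else 60); P=plane(c,[b],.02)[0]; pts.append(P); print(q,b.round(1),s,P.round(4))
a,b,d,e=pts[1:]
for n,v in (('top-left>bot-left x',a-e),('right x',b-d),('top y',a-b),('bot y',e-d)): print(n,np.hypot(*v[:2]).round(4),np.degrees(np.arctan2(v[1],v[0])).round(2))
print('centre',np.mean(pts[1:],0))
z=np.load('top0.npz'); c=(z['K'],z['D'],z['V']); im=z['im']
q=proj(c,pts[0])[0]; print('top px of hole',q); b,s=blob(im,q,5,110); print(b,s,plane(c,[b],.02))
E
```

```text
(321, 167) [321.2 166.1] [  6   6  13  11 105] [ 0.4941 -0.2691  0.02  ]
(172, 46) [170.9  45.2] [ 8  7  6 10 46] [ 0.5638 -0.1223  0.02  ]
(374, 73) [373.9  72.3] [ 9  8  7  8 49] [ 0.5827 -0.2958  0.02  ]
(345, 269) [344.8 268.4] [ 7  7 11 10 93] [ 0.399  -0.3157  0.02  ]
(174, 250) [175.4 249.7] [ 9  7  9 10 70] [ 0.3804 -0.1454  0.02  ]
top-left>bot-left x 0.1848 7.2
right x 0.1848 6.18
top y 0.1746 96.21
bot y 0.1712 96.22
centre [ 0.48148134 -0.21980314  0.02      ]
top px of hole [381.62411532 239.01282258]
[382.14285714 238.80952381] [ 4  3  5  5 21] [[ 0.49467358 -0.27042405  0.02      ]]
```

send_rows --motion "0 0 0.06 0 0 0 0;0 0 0.06 0 0 0 0;0 0 0.06 0 0 0 0;0 -0.03 0.06 0 0 0 0;0 -0.03 0.06 0 0 0 -7"

```text
clock: 2.02
position: [0.3995, 0.0134, 0.2923]
ee_rot: [3.137, 0.157, 0.001]
force: [0.7, 1.6, 0.1]
width: 1.001
gripper_force: 0.0
```

send_rows --motion "0 0.02 0.035 -0.02 0 0 -2;0 0 0 0 0 0 0;0 0 0 0 0 0 0"

```text
clock: 2.4
position: [0.4204, 0.0465, 0.2722]
ee_rot: [3.139, 0.107, -0.001]
force: [-0.6, 0.2, 0.2]
width: 1.0
gripper_force: 0.0
```

```bash
python3 -c "
from h import *
snap('strap1')"
```

```text
strap1 [0.4204 0.0465 0.2722] 3.91 2.4
```

View pics/strap1.png

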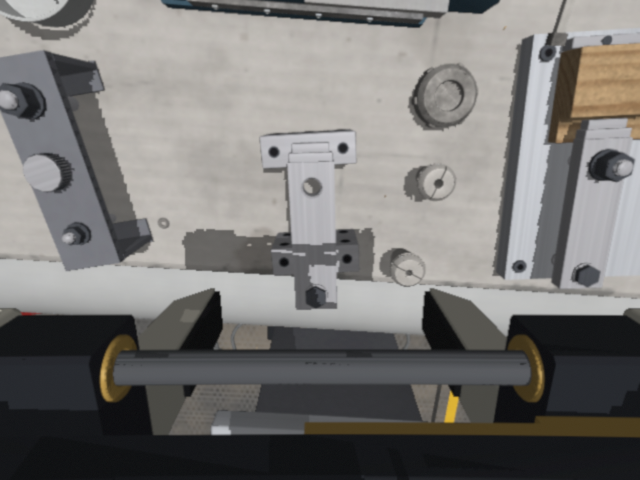

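send_rows --motion "0 0.02 0.06 0 0 0 2;0 0.02 0.06 0 0 0 2;0 0.02 0.06 0 0 0 2;0 0 0.025 0 0 0 2;0 0 0 0 0 0 0"

```text
clock: 3.08
position: [0.4801, 0.2515, 0.2722]
ee_rot: [-3.124, -0.33, 0.0]
force: [-0.0, 0.3, 0.4]
width: 0.998
gripper_force: 0.0
```

```bash
python3 -c "
from h import *
snap('stud1')"
```

```text
stud1 [0.4801 0.2515 0.2722] 12.08 3.075
```

View pics/stud1.png

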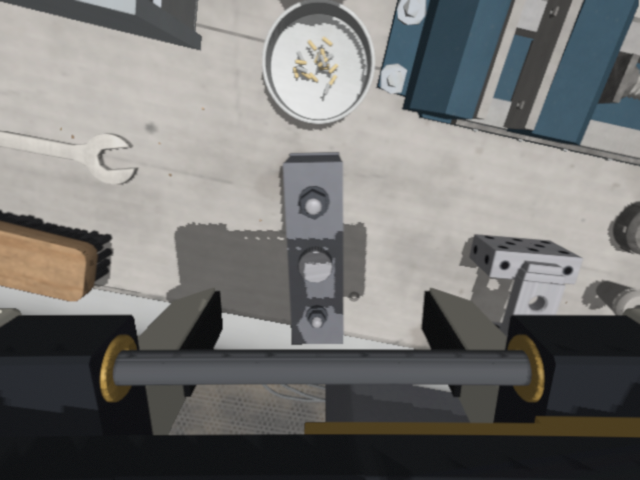

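In strap1 the hole is at (312,186), the screw at (316,295) and the blocks at (308,148) and (315,252). In stud1 the thick stud's bright end is at (313,206), with the knurled head at (315,263) and the thin stud at (316,320).

```bash
python3 - <<'E'
from h import *
z=np.load('stud1.npz'); c=(z['K'],z['D'],z['V']); im=z['im']; P=cloud(c,z['d'])
b,s=blob(im,(313,206),9,140,False); Q=plane(c,[b],.089)[0]; print('stud end',b,s,Q.round(4))
b,s=blob(im,(313,204),24,60); print('hex dark',b,s,plane(c,[b],.075).round(4))
m=(P[...,2]>.083)&(P[...,2]<.095)&(np.hypot(P[...,0]-Q[0],P[...,1]-Q[1])<.02); print('cloud',P[m].mean(0),m.sum())
gray=cv2.cvtColor(im,cv2.COLOR_BGR2GRAY)
z=np.load('strap1.npz'); c=(z['K'],z['D'],z['V']); im2=z['im']; P=cloud(c,z['d']); g=cv2.cvtColor(im2,cv2.COLOR_BGR2GRAY)
print(g[176:198:2,298:328:2])
m=((P[...,2]>.060)&(P[...,2]<.069)&(np.abs(P[...,0]-.425)<.08)&(np.abs(P[...,1]-.052)<.025)).astype(np.uint8)
ys,xs=np.nonzero(m); pl=plane(c,np.c_[xs,ys],.065)[:,:2].astype(np.float32); print('rect',cv2.minAreaRect(pl),len(pl))
for x0 in np.arange(.40,.485,.01):
    k=pl[np.abs(pl[:,0]-x0)<.003]; print(round(x0,3),k[:,1].min().round(4),k[:,1].max().round(4),end=' | ')
for x in ((312,186),(316,296)):
  pass
cv2.imwrite('pics/z.png',cv2.hconcat([cv2.resize(im[180:280,270:360],(540,600),interpolation=cv2.INTER_CUBIC)[:300],cv2.resize(im2[170:220,290:335],(270,300),interpolation=cv2.INTER_CUBIC)]))
E
```

```text
stud end [312.97727273 205.96590909] [  2   2  15  15 176] [0.4998 0.2631 0.089 ]
hex dark [312.70491803 192.54098361] [12  9 24  9 61] [[0.5068 0.2651 0.075 ]]
cloud [0.49943843 0.2639084  0.08595664] 534
[[184 183 190 191 186 182 177 178 181 184 185 186 186 185 188]
 [184 182 190 188 164 128 105 103 118 154 178 185 186 185 187]
 [184 182 186 159 120  99  95  93  97 108 137 176 185 185 187]
 [183 181 170 142 124 106  93  93  93  94 108 148 181 185 186]
 [184 178 153 159 170 143 104  92  92  93  96 123 170 184 186]
 [184 175 143 154 172 171 140 103  92  92  93 103 152 183 185]
 [184 173 142 137 171 172 170 128  91  91  91  99 152 183 185]
 [184 178 154 110 152 172 172 131  93  93  86 114 164 183 184]
 [183 179 169 136 105 137 157 124  93  85  93 142 177 184 183]
 [183 179 180 167 131 101  94  91  89  95 124 165 182 183 184]
 [184 180 183 183 168 155 137 130 138 153 165 180 182 183 183]]
rect ((0.41487330198287964, 0.0539780929684639), (0.1399618685245514, 0.03599313274025917), 5.642385482788086) 6618
0.4 0.0344 0.0704 | 0.41 0.0352 0.0716 | 0.42 0.0368 0.072 | 0.43 0.0376 0.0733 | 0.44 0.0384 0.0745 | 0.45 0.0392 0.0757 | 0.46 0.0408 0.0761 | 0.47 0.0416 0.0771 | 0.48 0.0438 0.0746 |
```

View pics/z.png

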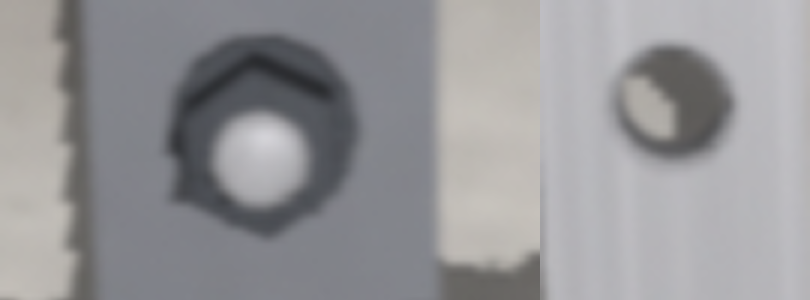

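send_rows --motion "0 0.01 0.006 -0.02 0 0 0.5;0 0.0097 0.0056 -0.03 0 0 0.5;0 0 0 -0.035 0 0 0;0 0 0 -0.03 0 0 0;0 0 0 -0.019 0 0 0" --force 20

```text
clock: 3.75
position: [0.5001, 0.2589, 0.137]
ee_rot: [3.12, 0.349, -0.002]
force: [0.9, -0.6, -0.3]
width: 1.0
gripper_force: 0.0
```

```bash
python3 - <<'E'
from h import *
z=np.load('strap1.npz'); c=(z['K'],z['D'],z['V']); print(plane(c,[(312.1,186.5)],.065))
s,p,R=st(); print(p,R.round(4).tolist())
E
```

```text
[[0.4514637  0.05673598 0.065     ]]
[0.50006516 0.25891075 0.13699409] [[0.9753, 0.221, -0.0009], [0.221, -0.9753, -0.0025], [-0.0014, 0.0023, -1.0]]
```

send_rows --motion "0 0 0.0042 0.001 0 0 0;0 0 0 0 0 0 0;0.5 0 0 0 0 0 0;0.75 0 0 0 0 0 0;0.9 0 0 0 0 0 0"

```text
clock: 4.38
position: [0.4998, 0.2665, 0.1396]
ee_rot: [-3.121, -0.355, -0.001]
force: [-0.4, 0.4, -0.9]
width: 0.724
gripper_force: 0.0
```

send_rows --motion "0.9 0 0 0 0 0 0;0.9 0 0 0 0 0 0;0.9 0 0 0 0 0 0"

```text
clock: 4.75
position: [0.4997, 0.2666, 0.1392]
ee_rot: [3.121, 0.355, -0.0]
force: [-0.6, 0.1, 0.7]
width: 0.394
gripper_force: 0.0
```

The earlier reading lagged, so y is now 3.5 mm too far. I'll correct it before the fingers touch.

send_rows --motion "0.6 0 -0.0035 -0.001 0 0 0;0.6 0 0 0 0 0 0;0.9 0 0 0 0 0 0;0.9 0 0 0 0 0 0;0.9 0 0 0 0 0 0"

```text
clock: 5.38
position: [0.4997, 0.2631, 0.1383]
ee_rot: [-3.121, -0.355, -0.0]
force: [0.5, 0.3, -0.1]
width: 0.206
gripper_force: 20.0
```

send_rows --motion "0.9 0 0 0 0 0 0;0.9 0 0 0 0 0 0"

```text
clock: 5.62
position: [0.4997, 0.2631, 0.1383]
ee_rot: [-3.121, -0.355, -0.0]
force: [-0.3, 0.1, -0.3]
width: 0.208
gripper_force: 20.0
```

send_rows --motion "0.9 0 0 0.03 0 0 0;0.9 0 0 0.04 0 0 0;0.9 0 0 0.035 0 0 0;0.9 0 0 0 0 0 0;0.9 0 0 0 0 0 0"

```text
clock: 6.25
position: [0.4994, 0.2626, 0.2425]
ee_rot: [3.121, 0.355, -0.001]
force: [0.5, -0.7, -1.7]
width: 0.207
gripper_force: 20.0
```

send_rows --motion "0.9 -0.0097 -0.04 0 0 0 -2;0.9 -0.013 -0.055 0 0 0 -2;0.9 -0.013 -0.055 0 0 0 -2;0.9 -0.013 -0.055 0 0 0 -1.4;0.9 0 0 0 0 0 0"

```text
clock: 6.88
position: [0.4492, 0.0531, 0.2417]
ee_rot: [3.136, 0.141, -0.006]
force: [-0.1, 0.0, -1.1]
width: 0.206
gripper_force: 20.0
```

send_rows --motion "0.9 0 0 0 0 0 0;0.9 0 0 0 0 0 0"

```text
clock: 7.12
position: [0.4511, 0.0594, 0.2429]
ee_rot: [-3.137, -0.157, 0.001]
force: [-0.2, -0.3, -0.6]
width: 0.206
gripper_force: 20.0
```

```bash
python3 - <<'E'
from h import *
snap('held1')
s,p,R=st(); print(p,s['width'],s['gripper_force']); c=cam('wrist')
z=np.load('held1.npz'); cv2.imwrite('pics/held1c.png',cv2.resize(z['im'][170:420,180:460],None,fx=2.4,fy=2.4,interpolation=cv2.INTER_CUBIC))
print(proj(c,[p+R@[0,0,.111],p+R@[0,0,.06],[.4510,.0571,.065]]))
E
```

```text
held1 [0.4511 0.0594 0.2429] 5.72 7.125
[0.45107702 0.05938145 0.2429283 ] 0.20868008662342474 19.999912977218628
[[322.84714833 270.88786892]
 [323.05990665 314.56965391]
 [325.88326662 236.58688552]]
```

View pics/held1c.png

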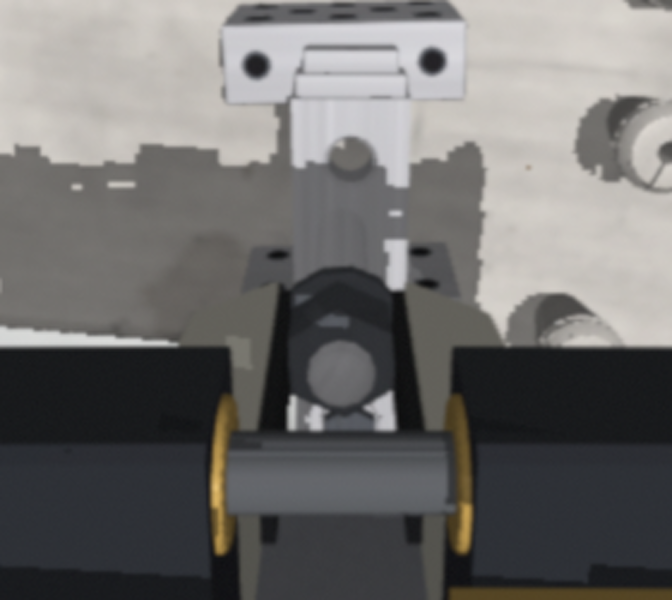

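The held view shows the strap hole at (325.8,235.8), where it was predicted. The stud's bare end is at about (322.5,326) and the flange's far edge at row ~281.

```bash
python3 - <<'E'
from h import *
z=np.load('held1.npz'); c=(z['K'],z['D'],z['V']); p,R=z['p'],z['R']; im=z['im']
b,s=blob(im,(322,326),18,95,False); print('end blob',b,s)
T=lambda *t: proj(c,[p+R@np.array(t)])[0].round(1)
print('end centre pred',T(0,0,.049),'+1mm x',T(.001,0,.049),'flange far edge',T(.0125,0,.072),T(.0125,0,.068),'L/R',T(0,.0125,.07),T(0,-.0125,.07))
g=cv2.cvtColor(im,cv2.COLOR_BGR2GRAY); print(g[272:345,322].tolist()); print(g[326,300:346].tolist()); print(g[291,292:352].tolist())
print(proj(c,[[.4510,.0571,.065]]), p)
E
```

```text
end blob [321.53875969 324.96511628] [  5   5  26  25 516]
end centre pred [323.1 327.4] +1mm x [323.1 325.3] flange far edge [323.  277.9] [323.  281.4] L/R [349.6 304.1] [296.4 304.1]
[102, 101, 102, 102, 102, 102, 101, 101, 91, 58, 40, 42, 48, 50, 48, 45, 39, 37, 38, 37, 38, 37, 38, 36, 37, 37, 37, 40, 46, 60, 83, 89, 89, 83, 63, 50, 48, 48, 49, 63, 89, 101, 103, 103, 105, 108, 110, 112, 112, 113, 113, 112, 112, 111, 109, 108, 107, 107, 106, 105, 105, 104, 105, 104, 104, 101, 93, 73, 54, 48, 51, 67, 85]
[30, 40, 46, 47, 47, 47, 49, 56, 81, 98, 105, 107, 108, 108, 107, 106, 105, 106, 107, 108, 109, 109, 109, 109, 108, 107, 107, 107, 107, 107, 105, 104, 102, 100, 96, 88, 69, 55, 51, 50, 49, 49, 48, 44, 33, 18]
[97, 96, 92, 75, 48, 28, 26, 31, 34, 39, 44, 47, 49, 50, 50, 50, 50, 50, 48, 47, 43, 41, 38, 37, 37, 37, 37, 38, 37, 37, 37, 37, 36, 38, 37, 38, 38, 39, 41, 43, 45, 47, 48, 48, 48, 49, 48, 48, 46, 47, 63, 82, 84, 79, 77, 76, 81, 90, 96, 96]
[[325.90482623 236.56805498]] [0.45106466 0.05940175 0.24285901]
```

```bash
python3 - <<'E'
from h import *
c=cam('scene'); s,p,R=st(); im,d=arm.get_image('scene'); np.savez('sc1.npz',im=im,d=d)
print(p); P=cloud(c,d)
top=proj(c,[p+R@[0,0,.072]])[0]; bot=proj(c,[p+R@[0,0,.123]])[0]; print(top,bot)
u0,v0=bot.astype(int)
print(P[v0-10,u0-14:u0+15].round(3).tolist()[::4])
for v in range(int(top[1])-8,int(bot[1])+6):
    row=P[v,u0-20:u0+21]; k=np.hypot(row[:,0]-p[0],row[:,1]-p[1])<.03
    us=np.arange(u0-20,u0+21)[k]; 
    t=(v-top[1])/(bot[1]-top[1]); print(v,us.min() if len(us) else 0,us.max() if len(us) else 0,us.mean().round(2) if len(us) else 0,'pred',(top[0]+t*(bot[0]-top[0])).round(2))
u,v=int(top[0]),int(top[1]); cv2.imwrite('pics/sc1.png',cv2.resize(im[v-35:v+45,u-50:u+50],None,fx=7,fy=7,interpolation=cv2.INTER_CUBIC))
E
```

```text
[0.45107702 0.05938145 0.2429283 ]
[362.00086137 224.43764513] [360.62606321 248.4718071 ]
[[0.233, -0.427, -0.102], [-0.46, -1.709, -0.767], [-0.48, -1.688, -0.761], [-0.513, -1.69, -0.768], [0.452, 0.064, 0.145], [-0.563, -1.667, -0.766], [-0.591, -1.659, -0.768], [-0.607, -1.632, -0.759]]
216 353 375 364.0 pred 362.48
217 353 375 363.82 pred 362.43
218 355 375 365.0 pred 362.37
219 354 375 364.5 pred 362.31
220 354 373 363.5 pred 362.25
221 358 373 365.5 pred 362.2
222 357 372 364.5 pred 362.14
223 357 371 364.0 pred 362.08
224 357 369 363.0 pred 362.03
225 357 368 362.5 pred 361.97
226 358 368 363.0 pred 361.91
227 360 365 362.5 pred 361.85
228 360 365 362.5 pred 361.8
229 360 365 362.5 pred 361.74
230 360 365 362.5 pred 361.68
231 360 365 362.5 pred 361.63
232 360 365 362.5 pred 361.57
233 359 365 362.0 pred 361.51
234 359 365 362.0 pred 361.45
235 359 364 361.5 pred 361.4
236 359 364 361.5 pred 361.34
237 359 364 361.5 pred 361.28
238 359 364 361.5 pred 361.23
239 359 364 361.5 pred 361.17
240 359 364 361.5 pred 361.11
241 359 364 361.5 pred 361.05
242 359 364 361.5 pred 361.0
243 359 364 361.5 pred 360.94
244 359 364 361.5 pred 360.88
245 359 364 361.5 pred 360.82
246 359 364 361.5 pred 360.77
247 359 364 361.5 pred 360.71
248 359 364 361.5 pred 360.65
249 360 363 361.5 pred 360.6
250 0 0 0 pred 360.54
251 0 0 0 pred 360.48
252 0 0 0 pred 360.42
253 0 0 0 pred 360.37
```

View pics/sc1.png

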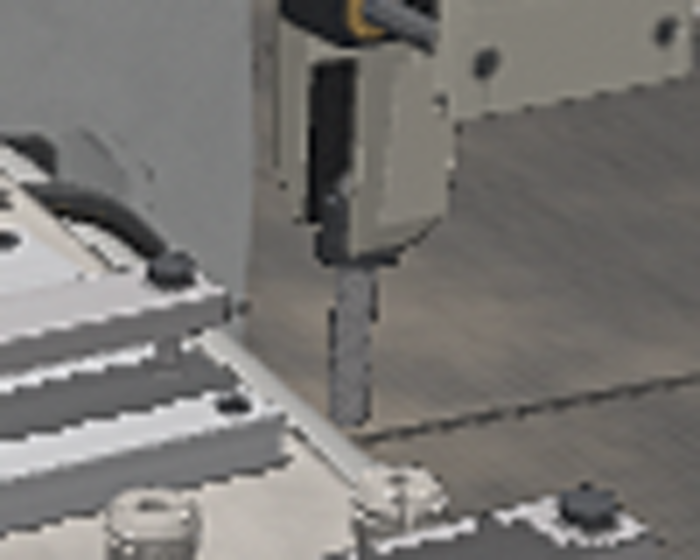

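The shank stands upright: its column slope matches the prediction, and the end is near crop (350,425). I'll lower it onto the hole in stages and watch the force.

send_rows --motion "0.9 0 -0.0029 -0.02 0 0 0;0.9 0 0 -0.027 0 0 0;0.9 0 0 0 0 0 0;0.9 0 0 0 0 0 0"

```text
clock: 7.72
position: [0.4514, 0.0558, 0.1969]
ee_rot: [-3.137, -0.155, -0.001]
force: [0.2, -0.1, -0.4]
width: 0.206
gripper_force: 20.0
```

```bash
python3 - <<'E'
from h import *
s,p,R=st(); print(p,R[:,2],np.degrees(np.arctan2(R[1,0],R[0,0]))); c=cam('scene'); im,d=arm.get_image('scene'); P=cloud(c,d)
top=proj(c,[p+R@[0,0,.072]])[0]; bot=proj(c,[p+R@[0,0,.123]])[0]; h=proj(c,[[.4512,.0568,.065]])[0]; print(top,bot,h)
g=cv2.cvtColor(im,cv2.COLOR_BGR2GRAY); u,v=int(bot[0]),int(bot[1])
for r in range(v-4,v+10): print(r,g[r,u-16:u+18].tolist())
E
```

```text
[0.45138657 0.05579618 0.19688507] [ 4.16639764e-04  3.16536640e-04 -9.99999863e-01] 5.644938460787826
[359.70166271 245.47130524] [358.38050216 268.40401006] [358.48495686 272.48160705]
264 [192, 189, 187, 190, 190, 190, 189, 187, 182, 181, 179, 181, 185, 185, 154, 92, 107, 112, 108, 88, 78, 91, 108, 113, 130, 130, 114, 109, 154, 128, 121, 96, 93, 95]
265 [191, 189, 188, 188, 189, 190, 190, 188, 186, 184, 182, 182, 182, 182, 151, 95, 110, 102, 104, 108, 105, 88, 102, 106, 113, 113, 105, 91, 100, 93, 93, 93, 92, 94]
266 [185, 185, 188, 188, 187, 188, 189, 187, 187, 186, 185, 180, 184, 182, 153, 90, 101, 116, 108, 119, 139, 86, 97, 100, 100, 93, 93, 93, 93, 94, 93, 92, 93, 92]
267 [186, 185, 186, 184, 186, 187, 185, 188, 188, 185, 182, 181, 182, 179, 129, 98, 112, 113, 110, 85, 122, 91, 93, 96, 96, 94, 94, 93, 93, 93, 94, 93, 93, 93]
268 [186, 189, 189, 186, 185, 184, 184, 185, 185, 187, 186, 188, 190, 186, 134, 99, 103, 120, 117, 103, 92, 94, 94, 95, 92, 95, 94, 93, 94, 93, 93, 93, 94, 95]
269 [182, 184, 188, 188, 185, 185, 185, 185, 188, 193, 191, 144, 142, 118, 92, 95, 110, 105, 10
[... 658 characters left out ...]
6, 94, 95, 94, 94, 93, 93, 93]
274 [180, 154, 144, 207, 191, 180, 152, 152, 190, 189, 190, 190, 195, 179, 85, 102, 110, 111, 109, 100, 86, 90, 95, 95, 96, 94, 94, 93, 93, 93, 93, 98, 102, 109]
275 [187, 173, 153, 124, 202, 191, 183, 157, 148, 173, 189, 188, 189, 192, 192, 181, 80, 84, 83, 86, 89, 93, 94, 93, 94, 94, 93, 94, 102, 103, 112, 112, 113, 111]
276 [209, 191, 183, 152, 136, 197, 193, 188, 177, 146, 174, 191, 189, 187, 187, 190, 189, 194, 195, 183, 81, 90, 93, 96, 102, 102, 113, 112, 113, 111, 111, 109, 110, 107]
277 [129, 201, 190, 187, 174, 125, 170, 196, 189, 177, 140, 154, 189, 188, 187, 188, 190, 194, 200, 202, 166, 97, 107, 113, 113, 113, 111, 110, 110, 109, 108, 108, 108, 109]
```

send_rows --motion "0.9 0.0006 0.0004 -0.004 0 0 0;0.9 0 0 -0.005 0 0 0;0.9 0 0 -0.004 0 0 0;0.9 0 0 0 0 0 0"

```text
clock: 8.28
position: [0.4514, 0.0556, 0.1829]
ee_rot: [-3.138, -0.153, 0.001]
force: [-0.7, 0.6, -1.2]
width: 0.206
gripper_force: 20.0
```

send_rows --motion "0.9 0 0 -0.005 0 0 0;0.9 0 0 -0.005 0 0 0;0.9 0 0 -0.005 0 0 0;0.9 0 0 0 0 0 0"

```text
clock: 8.78
position: [0.4514, 0.0556, 0.1678]
ee_rot: [3.138, 0.153, -0.001]
force: [0.1, -0.4, -1.5]
width: 0.208
gripper_force: 20.0
```

send_rows --motion "0.9 0 0 -0.009 0 0 0;0.9 0 0 -0.009 0 0 0;0.9 0 0 -0.009 0 0 0;0.9 0 0 0 0 0 0;0.9 0 0 0 0 0 0"

```text
clock: 9.4
position: [0.4515, 0.0555, 0.1412]
ee_rot: [3.138, 0.153, -0.001]
force: [-0.3, 1.2, -1.2]
width: 0.206
gripper_force: 20.0
```

send_rows --motion "0.9 0 0 -0.0015 0 0 0;0.9 0 0 0 0 0 0"

```text
clock: 9.65
position: [0.4517, 0.0555, 0.1398]
ee_rot: [3.138, 0.153, 0.0]
force: [-0.1, 0.6, -0.9]
width: 0.208
gripper_force: 20.0
```

send_rows --motion "0.9 0 0 -0.0015 0 0 0;0.9 0 0 0 0 0 0;0.4 0 0 0 0 0 0;0 0 0 0 0 0 0;0 0 0 0 0 0 0"

```text
clock: 10.28
position: [0.4517, 0.0555, 0.1383]
ee_rot: [3.138, 0.153, 0.0]
force: [-0.0, -0.9, 0.1]
width: 0.486
gripper_force: 0.0
```

send_rows --motion "0 0 0 0 0 0 0;0 0 0 0 0 0 0;0 0 0 0 0 0 0"

```text
clock: 10.65
position: [0.4516, 0.0555, 0.1382]
ee_rot: [3.138, 0.153, -0.0]
force: [-0.3, -0.3, -0.1]
width: 0.811
gripper_force: 0.0
```

send_rows --motion "0 0 0 0.03 0 0 0;0 -0.01 0 0.04 0 0 0;0 -0.02 0 0.04 0 0 0;0 0 0 0.02 0 0 0;0 0 0 0 0 0 0"

```text
clock: 11.28
position: [0.4223, 0.0557, 0.2696]
ee_rot: [3.138, 0.153, 0.005]
force: [0.4, -0.3, 0.0]
width: 0.995
gripper_force: 0.0
```

send_rows --motion "0 0 0 0 0 0 0;0 0 0 0 0 0 0"

```text
clock: 11.52
position: [0.4212, 0.0554, 0.2672]
ee_rot: [3.138, 0.153, -0.003]
force: [0.0, 1.5, -0.6]
width: 1.0
gripper_force: 0.0
```

```bash
python3 - <<'E'
from h import *
im,d,c=snap('strap2'); P=cloud(c,d); g=cv2.cvtColor(im,cv2.COLOR_BGR2GRAY)
m=((P[...,2]>.060)&(P[...,2]<.0675)&(np.abs(P[...,0]-.425)<.08)&(np.abs(P[...,1]-.052)<.025)).astype(np.uint8)
ys,xs=np.nonzero(m); pl=plane(c,np.c_[xs,ys],.065)[:,:2].astype(np.float32); print('rect',cv2.minAreaRect(pl),len(pl))
m=(P[...,2]>.072)&(np.hypot(P[...,0]-.4515,P[...,1]-.0565)<.02); print('stud',P[m].mean(0),np.percentile(P[m][:,2],[50,99]))
q=proj(c,[[.4515,.0565,.088]])[0]; b,s=blob(im,q,14,140,False); print(q,b,s,plane(c,[b],.088))
u,v=q.astype(int); cv2.imwrite('pics/s2.png',cv2.resize(im[v-45:v+75,u-70:u+70],None,fx=4.5,fy=4.5,interpolation=cv2.INTER_CUBIC))
E
```

```text
strap2 [0.4212 0.0554 0.2672] 5.59 11.525
rect ((0.4150139093399048, 0.05390659719705582), (0.13928630948066711, 0.03601185604929924), 5.522487640380859) 6175
stud [0.44785511 0.05562946 0.28976125] [0.30155415 0.31001197]
[325.32554338 194.92492113] [325.90555556 194.84444444] [  8   8  15  15 180] [[0.45159849 0.05609269 0.088     ]]
```

View pics/s2.png

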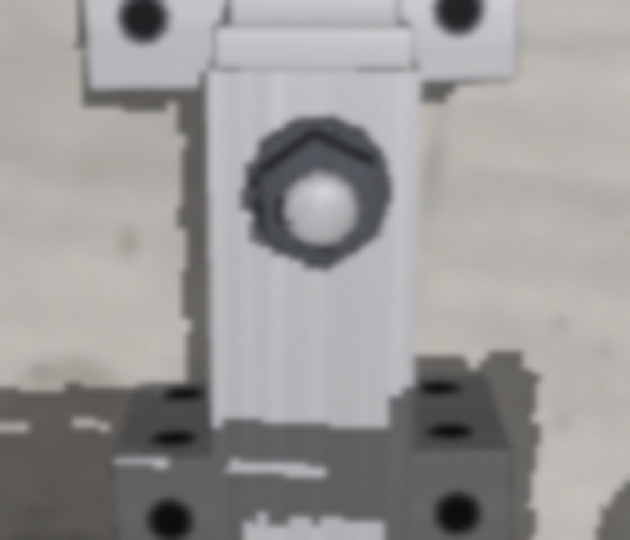

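The stud's flange is flat on the strap, with its end at (326,195). Next I'll go down over the strap's balance point and grip.

send_rows --motion "0 -0.0007 -0.0014 -0.04 0 0 0;0 0 0 -0.045 0 0 0;0 0 0 -0.045 0 0 0;0 0 0 -0.022 0 0 0;0 0 0 0 0 0 0" --force 45

```text
clock: 12.2
position: [0.4196, 0.0541, 0.1146]
ee_rot: [3.138, 0.154, -0.007]
force: [-0.3, 0.0, 0.3]
width: 1.002
gripper_force: 0.0
```

send_rows --motion "0 0 0 0 0 0 0;0 0 0 0 0 0 0"

```text
clock: 12.45
position: [0.4216, 0.0543, 0.1172]
ee_rot: [-3.138, -0.153, -0.003]
force: [0.0, -0.8, 0.2]
width: 1.0
gripper_force: 0.0
```

send_rows --motion "0 -0.0013 0 -0.012 0 0 0;0.3 0 0 0 0 0 0;0.5 0 0 0 0 0 0;0.5 0 0 0 0 0 0;0.5 0 0 0 0 0 0"

```text
clock: 13.08
position: [0.4197, 0.0542, 0.1043]
ee_rot: [3.138, 0.153, 0.0]
force: [-0.7, -0.2, 0.0]
width: 0.616
gripper_force: 0.0
```

send_rows --motion "0.8 0 0 0 0 0 0;0.8 0 0 0 0 0 0;0.8 0 0 0 0 0 0;0.8 0 0 0 0 0 0"

```text
clock: 13.58
position: [0.4196, 0.054, 0.1043]
ee_rot: [3.138, 0.153, 0.0]
force: [0.1, -0.4, 1.4]
width: 0.385
gripper_force: 45.0
```

send_rows --motion "0.8 0 0 0.005 0 0 0;0.8 0 0 0.015 0 0 0;0.8 0 0 0.025 0 0 0;0.8 0 0 0.025 0 0 0;0.8 0 0 0.02 0 0 0"

```text
clock: 14.2
position: [0.4192, 0.0542, 0.1951]
ee_rot: [-3.138, -0.154, 0.001]
force: [0.1, -0.2, -5.7]
width: 0.388
gripper_force: 45.0
```

send_rows --motion "0.8 0 0 0.006 0 0 0;0.8 0 0 0 0 0 0;0.8 0 0 0 0 0 0"

```text
clock: 14.58
position: [0.4191, 0.054, 0.1994]
ee_rot: [3.138, 0.153, -0.002]
force: [0.1, -0.6, -4.6]
width: 0.384
gripper_force: 45.0
```

```bash
python3 - <<'E'
from h import *
def stp(P,p):
    m=(np.abs(P[...,2]-(p[2]-.04))<.012)&(np.abs(P[...,0]-p[0]-.005)<.09)&(np.abs(P[...,1]-p[1])<.06); return m
s,p,R=st(); print(p,s['force'],s['width'],s['gripper_force'])
im,d,c=snap('held2'); P=cloud(c,d); T=(P-p)@R   # tool coords
m=(np.abs(T[...,2]-.04)<.008)&(T[...,0]>.01)&(T[...,0]<.062)&(np.abs(T[...,1])<.016); q=T[m]
A=np.c_[q[:,:2],np.ones(len(q))]; k=np.linalg.lstsq(A,q[:,2],rcond=None)[0]; print('top plane fit tool',k,len(q))
m2=(np.abs(T[...,2]-.04)<.012)&(T[...,0]>.012)&(T[...,0]<.075)&(np.abs(T[...,1])<.03)
for x0 in (.05,.055,.06):
  y=T[m2&(np.abs(T[...,0]-x0)<.002)][:,1]; print(x0,y.min(),y.max())
print('toe x max',T[m2][:,0].max())
b,sz=blob(im,proj(c,[p+R@[.031,0,.017]])[0],18,140,False); print('stud blob',b,sz,(plane(c,[b],(p+R@[0,0,.017])[2])-p)@R)
b2=proj(c,[p+R@[.031,0,.017]])[0]; print(b2)
E
```

```text
[0.41905128 0.05399423 0.19941959] [ 0.14348161 -0.5659021  -4.59069016] 0.3842715018496011 44.9989378452301
held2 [0.4191 0.054  0.1994] 5.59 14.575
top plane fit tool [ 0.06550039 -0.00194693  0.03675625] 8613
0.05 -0.01860503932933769 0.017336869686990677
0.055 -0.017648807853270384 0.01638901948525545
0.06 -0.017106440976826204 0.015582849461139787
toe x max 0.06543923292236077
stud blob [324.86415883 290.14942529] [  2   0  35  33 957] [[0.03211147 0.00044054 0.01694903]]
[323.45113423 293.31086406]
```

```bash
python3 - <<'E'
from h import *
z=np.load('held2.npz'); c=(z['K'],z['D'],z['V']); p,R=z['p'],z['R']; P=cloud(c,z['d']); T=(P-p)@R
m=(np.abs(T[...,2]-.04)<.008)&(T[...,0]>.005)&(T[...,0]<.054)&(np.abs(T[...,1])<.015)&(np.hypot(T[...,0]-.032,T[...,1])>.0155); q=T[m]
k=np.linalg.lstsq(np.c_[q[:,:2],np.ones(len(q))],q[:,2],rcond=None)[0]; print(k,len(q),np.std(q[:,2]-np.c_[q[:,:2],np.ones(len(q))]@k))
for x0 in np.arange(.008,.064,.004):
    w=q=T[(np.abs(T[...,0]-x0)<.001)&(np.abs(T[...,1])<.014)&(np.abs(T[...,2]-.04)<.008)][:,2]; print(round(x0,3),np.median(w).round(4) if len(w) else None,len(w),end='; ')
E
```

```text
[0.01552634 0.00235765 0.0389085 ] 4396 0.0007763597524532907
0.008 0.0392 325; 0.012 0.0391 293; 0.016 0.0391 124; 0.02 0.0391 75; 0.024 0.0391 73; 0.028 0.0386 65; 0.032 0.0365 101; 0.036 0.0381 157; 0.04 0.0361 392; 0.044 0.039 475; 0.048 0.0392 430; 0.052 0.0406 504; 0.056 0.0407 444; 0.06 0.0432 428;
```

send_rows --motion "0.8 0.004 -0.025 0 0 0 0;0.8 0.006 -0.045 0 0 0 0.2;0.8 0.006 -0.045 0 0 0 0.2;0.8 0.006 -0.045 0 0 0 0.2;0.8 0.006 -0.045 0 0 0 0.1"

```text
clock: 15.25
position: [0.4474, -0.1522, 0.1995]
ee_rot: [-3.136, -0.173, 0.002]
force: [1.4, -0.6, -5.2]
width: 0.385
gripper_force: 45.0
```

send_rows --motion "0.8 0.006 -0.045 0 0 0 0;0.8 0.006 -0.045 0 0 0 0;0.8 0.0034 -0.032 0 0 0 0;0.8 0 0 0 0 0 0;0.8 0 0 0 0 0 0"

```text
clock: 15.88
position: [0.4627, -0.272, 0.1994]
ee_rot: [-3.135, -0.173, 0.002]
force: [-0.9, -0.1, -5.5]
width: 0.391
gripper_force: 45.0
```

```bash
cat > chk.py <<'E'
from h import *
import sys
s,p,R=st(); print(p,s['force'],s['width'],s['gripper_force'])
im,d,c=snap(sys.argv[1]); P=cloud(c,d); T=(P-p)@R
m=(np.abs(T[...,2]-.04)<.008)&(T[...,0]>.016)&(T[...,0]<.054)&(np.abs(T[...,1])<.015)&(np.hypot(T[...,0]-.032,T[...,1])>.0155); q=T[m]
print('slope',np.linalg.lstsq(np.c_[q[:,:2],np.ones(len(q))],q[:,2],rcond=None)[0],len(q))
h=np.array([.4941,-.2694,.02]); yaw=np.radians(6.3); e=np.array([np.cos(yaw),np.sin(yaw),0])
print('stud pos est',p+R@[.0316,0,0],'err to hole',(h-p-R@[.0316,0,0])[:2],'stud end z',p[2]-.0533-.037)
pts=[(.5638,-.1223),(.5827,-.2958),(.399,-.3157),(.3804,-.1454)]
for t in pts:
    u=proj(c,[[*t,.02]])[0]
    if 12<u[0]<628 and 12<u[1]<468:
        b,sz=blob(im,u,12,75); print(t,u.round(1),b.round(1),sz,(plane(c,[b],.02)[0,:2]-t).round(4))
E
python3 chk.py over1
```

```text
[ 0.46270203 -0.27202854  0.19937427] [-0.93549254 -0.06235323 -5.50390108] 0.39140138982481093 44.998961091041565
over1 [ 0.4627 -0.272   0.1994] 6.31 15.875
slope [ 0.02714473 -0.00028333  0.03839359] 2674
stud pos est [ 0.49411059 -0.26855567  0.19933547] err to hole [-1.05927474e-05 -8.44329453e-04] stud end z 0.10907426538128753Traceback (most recent call last):
  File "chk.py", line 13, in <module>
    b,sz=blob(im,u,12,75); print(t,u.round(1),b.round(1),sz,(plane(c,[b],.02)[0,:2]-t).round(4))
         ~~~~^^^^^^^^^^^^
  File "h.py", line 25, in blob
    k=1+np.argmin(np.hypot(*(ce[1:]-r).T)-s[1:,4]*.02); return ce[k]+[u-r,v-r],s[k]
        ~~~~~~~~~^^^^^^^^^^^^^^^^^^^^^^^^^^^^^^^^^^^^^
    return _wrapfunc(a, 'argmin', axis=axis, out=out, **kwds)
    return bound(*args, **kwds)
ValueError: attempt to get argmin of an empty sequence
```

send_rows --motion "0.8 0 -0.0008 -0.02 0 0 0;0.8 0 0 -0.02 0 0 0;0.8 0 0 -0.015 0 0 0;0.8 0 0 -0.01 0 0 0;0.8 0 0 0 0 0 0"

```text
clock: 16.55
position: [0.4628, -0.2732, 0.1347]
ee_rot: [-3.136, -0.173, 0.002]
force: [0.2, 0.4, -5.0]
width: 0.389
gripper_force: 45.0
```

send_rows --motion "0.8 0 0 -0.006 0 0 0;0.8 0 0 -0.006 0 0 0;0.8 0 0 0 0 0 0;0.8 0 0 0 0 0 0"

```text
clock: 17.05
position: [0.4631, -0.2737, 0.1234]
ee_rot: [3.137, 0.172, 0.0]
force: [-0.1, 0.3, -5.3]
width: 0.388
gripper_force: 45.0
```

```bash
sed -i 's/^        b,sz/        try: b,sz/; $a\        except ValueError: pass' chk.py; python3 chk.py low1; python3 - <<'E'
from h import *
s,p,R=st(); im,d=arm.get_image('scene'); c=cam('scene'); P=cloud(c,d)
S=p+R@[.0316,0,0]
for nm,z in (('end',.0303),('flange',.081),('top',.104)): print(nm,proj(c,[[S[0],S[1],z]])[0].round(1))
h=proj(c,[[.4941,-.2694,.02]])[0]; print('hole pred',h)
m=(np.hypot(P[...,0]-S[0],P[...,1]-S[1])<.02)
ys,xs=np.nonzero(m&(P[...,2]>.083)&(P[...,2]<.12)); print('top pts',len(xs),P[m&(P[...,2]>.083)&(P[...,2]<.12)].mean(0))
u,v=h.astype(int); cv2.imwrite('pics/low1s.png',cv2.resize(im[v-60:v+40,u-60:u+60],None,fx=6,fy=6,interpolation=cv2.INTER_CUBIC))
# workpiece/plate from top camera
im,d=arm.get_image('top'); c=cam('top'); b=proj(c,[[S[0],S[1],.104]])[0]; print('top pred stud',b); bb,sz=blob(im,b,7,165,False); print(bb,sz,plane(c,[bb],.104))
E
```

```text
[ 0.46308751 -0.27368435  0.12336672] [-0.06555828  0.29346636 -5.27734434] 0.38814225948495257 44.998939633369446
low1 [ 0.4631 -0.2737  0.1234] 6.29 17.05
slope [0.02773991 0.0011195  0.03842402] 2669
stud pos est [ 0.49449749 -0.27022416  0.12337115] err to hole [-0.00039749  0.00082416] stud end z 0.03306671719125769
(0.5827, -0.2958) [400.   40.5] [400.3  39.3] [  7   4  14  15 156] [ 0.0005 -0.0001]
(0.399, -0.3157) [380.1 380.5] [376.3 387.9] [ 4 16  9  9 76] [-0.0055  0.0015]
(0.3804, -0.1454) [ 95.4 381.2] [100.3 380. ] [  8   0  17  25 353] [ 0.0012 -0.0029]
end [285.4 230.5]
flange [285.  212.6]
top [284.9 204.3]
hole pred [285.72152066 234.19607504]
top pts 102 [ 0.49668582 -0.26447323  0.09195046]
top pred stud [386.74695756 235.60981921]
[380.28571429 230.14285714] [ 0  0  5  7 21] [[ 0.50718486 -0.2546086   0.104     ]]
```

send_rows --motion "0.8 0 0 -0.003 0 0 0;0.8 0 0 0 0 0 0;0.8 0 0 0 0 0 0;0.8 0 0 0 0 0 0;0.8 0 0 0 0 0 0"

```text
clock: 17.82
position: [0.463, -0.2736, 0.1203]
ee_rot: [3.137, 0.172, 0.0]
force: [-0.1, 0.2, -5.3]
width: 0.388
gripper_force: 45.0
```

```bash
python3 - <<'E'
from h import *
s,p,R=st(); print(p,s['force'],s['gripper_force'],np.abs(s['dq']).max())
im,d,c=snap('fin'); q=proj(c,[p+R@[.031,0,.017]])[0]; b,sz=blob(im,q,18,140,False); print('stud blob',b,sz,(plane(c,[b],(p+R@[0,0,.017])[2])-p)@R)
print('stud est',p+R@[.0316,0,0],'end z',p[2]-.0903)
E
```

```text
[ 0.46302198 -0.27364418  0.1202633 ] [-0.1145415   0.24217468 -5.28866322] 44.99890387058258 0.0019038207153631319
fin [ 0.463  -0.2736  0.1203] 6.29 17.825
stud blob [324.45959596 291.06868687] [  2   0  35  34 990] [[0.03179737 0.00033942 0.01700127]]
stud est [ 0.4944317  -0.2701816   0.12026454] end z 0.029963304043165287
```

The stud is seated and centred within about 1 mm of the hole, 10 mm above it, and the arm is still. I'll hand it in.

```bash
python3 -c "
from cell import arm
print(arm.sign_off())"
```

```text
the job is handed in; nothing more can be done
None
```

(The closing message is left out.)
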